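Stand a silencer end cone in the welding cup

TASK

Take the steel exhaust end cone out of its leaning black holder and stand it upright, narrow end down, in the copper cup of the blue welding jig, fully home in the taper. Lower it into the cup with the gripper rather than dropping it, then let go of it, and do not push the other things on the bench about.

Things in the scene. Friction and masses are not known exactly. Their poses are not given: they have to be found in the camera images.
- cone_center (a point): Centre (half-way up) of the loose exhaust end cone: bare steel, 156 mm long, 0.3 to 0.65 kg, round about its z axis, which runs from narrow nose to tail pipe. Along z from here: nose tip -78 mm (24 mm wide), taper widening evenly to 72 mm at -18, belt with brass band to -8, shoulder to 40 mm at +6, straight 40 mm tail pipe +6 to +78 (grip here).
- cone_nose (a point): Centre of the end cone's nose tip, axes as cone_center. It starts in the leaning holder's cup, the cone's z axis 35 degrees from vertical, and comes out by a straight pull of at least 60 mm along that axis.
- cone_pipe (a point): Middle of the end cone's tail pipe on its axis, 42 mm from the cone's centre and 36 mm below the pipe's open end, axes as cone_center.
- holder_mouth (a point): Centre of the mouth of the leaning holder's black cone cup, about 96 mm above the bench. The holder is fixed: yellow plate 150 x 120 x 12 mm and post, its cup like the jig's but tipped 35 degrees from vertical toward this frame's -x (roughly toward the robot); this frame's z is up.
- jig_seat (a point): Where the cone's nose tip lies when fully home: on the cup's axis, 36 mm above the bench, z up. Fixed jig: blue plate 150 x 150 x 16 mm, dark disc (radius 60) to 26 mm high, upright copper cup, same taper as the cone, 4 mm wall, mouth 42 mm above this point, 58 mm inner and 66 mm outer diameter. Home, the belt's lower edge is 18 mm above the rim.
- spray: Red can, 54 mm diameter, 170 mm tall, standing; origin at its underside. Bystander.
- fluid: Yellow bottle, 64 mm diameter, 150 mm tall, standing; origin at its underside. Bystander.
- grease: Green jar, 80 mm diameter, 70 mm tall; origin at its underside. Bystander.
- wrench: Steel ring wrench 190 mm long, lying along its x axis. Bystander.
- hammer: Hammer lying along its x axis. Bystander.
- disc: Dark steel brake disc with an aluminium centre, lying flat, 220 mm diameter, 6 mm thick; origin at its underside. Bystander.
- square: Red welding square lying flat, about 110 x 95 x 30 mm; origin at its underside. Bystander.
Not all that is in view belongs to the job. There is more than one size of the part that bears holder_mouth; the job needs the middle-sized.

How it is judged:
By the outcome, as a careful person would: the job done as asked, in the order asked, and still so for the second after the job is handed in, with the robot touching nothing.
It also fails if it takes over 42 s, if anything falls off the work surface, if the arm or the gripper's body presses on something with over 40 N, if the wrist force passes 120 N, or if a joint passes its speed limit or range.

ROBOT

A 6-joint arm with a two-finger parallel gripper is mounted at the origin on the work surface. World frame = base frame: x ahead of the robot, y to its left, z up, the work surface at z = 0. Lengths are in mm, angles in rad, forces in N, time in s.
With the tool pointing down it reaches from about 350 to 975 mm from the base axis. Payload 4.9 kg.
Tool frame: the origin (TCP) lies between the finger pads; the fingertips stand 11 mm ahead of it and the grasp point (between the pads) lies 8 mm behind it (robot.tip_extent is the distance from the TCP to the fingertips, in mm); z points along the fingers, y is the line along which they close (so a half turn about z gives the same grasp; the last joint's range is limited). The gripper opens to 85 mm and grips with 20 to 120 N. Pads are 22 mm wide; open, the fingers measure 114 mm over their backs; the gripper's body (76 mm by 85 mm) begins 54 mm behind the grasp point. The pads swing forward as they close: fully open they stand 13 mm farther back than shut.
Start: joints at [-1.431, 0.053, 1.613, -0, 1.476, -0.119], TCP at [159.946, -604.168, 242.304] pointing down, gripper open.
Joint ranges: [-3.01, 3.01], [-1.01, 2.22], [0.06, 2.58], [-1.02, 4.17], [0.09, 2.62], [-3.14, 3.14]. Speed limits (rad/s): [2.57, 2.57, 3.14, 3.14, 3.14, 3.14].

INTERFACE

Orientations are given as a unit quaternion [w, x, y, z].
In Python, from rig import robot gives the robot as it stands.
- The arm moves only by the shell command python3 -m crank 'ROWS' [FORCE]. ROWS is JSON, a list of rows, each an object with "dp": the shift along the tool's x, y, z as a fraction of full scale, a list of three; "turn": the turn, a rotation vector about the tool's x, y, z as a fraction of full scale, a list of three; "claw": the gripper command: -1 is shut, 1 is fully open, values between are in proportion. In form: [{"dp": [x, y, z], "turn": [ax, ay, az], "claw": claw}, ...]. A call has exactly 8 rows; each row is the pose to reach, as a shift and turn from the pose commanded when the call began, along the tool's axes at that moment; what a row does not reach only later rows make up. Full scale, the value 1, is 500 mm for a shift and 45 degrees for a turn. A row lasts 1/10 s, in which the tool goes at most 50 mm and 8.59 degrees, less where a joint would pass 70% of its speed; a pose out of reach is approached as far as the arm can. A call with a number of a shift or a turn outside -1 to 1 is refused whole. A call with a gripper value outside its range is refused whole. The fingers move at their own pace and stop on an object; FORCE is the grip in N (left out, the last holds). Time passes only in rows, so rows that repeat a pose let the fingers close, or fill a call up. It gives the time, the measured TCP pose, the force, the opening and the grip force at its end, in the units of the state.
- robot.sense(): the state, without advancing time (a new reading comes with each control period).
- robot.camera(name): name is "scene" or "side" or "wrist"; returns the picture (480x640x3 uint8, red, green, blue); there is no depth.
- robot.calibration(name): a dict with "fov_y" (degrees; the focal length in pixels is half the picture's height over the tangent of half this angle, whatever the lens; pixels are square), "cx", "cy" (the principal point, pixels), "extrinsics" (4x4, takes a point from world to camera coordinates). Camera axes: x right, y down, z forward; pixel columns grow to the right and rows downward; lengths in mm; the calibration is good to about 2 mm. A picture is of the moment at which its call begins: read the wrist's pose just before it. calibration takes no time and is no camera call; for the wrist camera it gives the pose at the moment of the call.
- robot.hand_in(): hands the job in; it is judged then, once.
The state is a dict: "time_s": time; "q": joint angles; "joint_vel": joint speeds; "joint_torque": joint torques, N m; "tool_pos": TCP position; "orientation": TCP orientation; "force": force on the tool from outside, world axes, zero at the start; "moment": the same for the moment, N m; "width": finger opening in mm; "grip_force": force on a finger pad.
Only numpy, scipy, OpenCV 4.12 (cv2) and the standard library are available. Lean on these libraries where they do the work, as an engineer would, in place of code of your own. Each camera call takes 0.05 s, during which the arm holds its last target. There are 200 camera calls.

## Working session

There is one attempt and no reset: what is moved stays moved. The work goes in short steps, Python scripts to look and compute and a shell command to move; the robot and the scene stay as the last step left them, time stands still between calls to the robot, and variables do not carry over. Pictures are saved under pics/ and viewed, at most 13 in all, crops included, and the job is handed in when it is done.

```bash
ls; mkdir -p pics
python3 - <<'E'
from rig import robot
import cv2
for n in ["scene","side","wrist"]:
    c=robot.calibration(n); print(n,c["fov_y"],c["cx"],c["cy"]); print(c["extrinsics"])
    cv2.imwrite(f"pics/{n}0.png",robot.camera(n)[:,:,::-1])
print(robot.sense())
E
```

```text
pics
scene 50.729007160482745 317.8313846668541 239.3227896119502
[[ 8.06543577e-01  5.91155699e-01  4.73265062e-03 -4.48104397e+02]
 [ 3.83416380e-01 -5.16987357e-01 -7.65320817e-01 -9.50686895e+01]
 [-4.49977042e-01  6.19079165e-01 -6.43631610e-01  1.72100272e+03]
 [ 0.00000000e+00  0.00000000e+00  0.00000000e+00  1.00000000e+00]]
side 44.47189087144672 323.7044213415718 230.3752146329011
[[-7.68809193e-01 -6.39442960e-01 -6.71755768e-03  4.31778713e+02]
 [-4.39761038e-01  5.36297633e-01 -7.20413130e-01  3.17676430e+02]
 [ 4.64265714e-01 -5.50906117e-01 -6.93512650e-01  1.63657676e+03]
 [ 0.00000000e+00  0.00000000e+00  0.00000000e+00  1.00000000e+00]]
wrist 64.13738579649436 316.4184275374085 234.30792531033762
[[ 2.56331364e-01 -9.66586266e-01 -2.28498523e-03 -6.24908696e+02]
 [-9.28117699e-01 -2.46788712e-01  2.78734405e-01 -3.62596730e+01]
 [-2.69984757e-01 -6.93276352e-02 -9.60365509e-01  3.78804925e+02]
 [ 0.00000000e+00  0.00000000e+00  0.00000000e+00  1.00000000e+00]]
{'time_s': 0.15, 'q': array([-1.43095946e+00,  5.32225068e-02,  1.61401061e+00,  6.51761765e-09,
        1.47597005e+00, -1.18973451e-01]), 'joint_vel': array([-0.00172442, -0.00321548, -0.00478779,  0.00116718, -0.00235765,
       -0.00054758]), 'joint_torque': array([ 3.47828900e-04, -3.94239235e+01, -3.70721984e+01, -1.48404024e-04,
        4.65790392e-03,  1.77770225e-07]), 'tool_pos': array([ 159.90656634, -603.70729426,  241.31556195]), 'orientation': array([-8.05214471e-04,  9.91638508e-01,  1.29044257e-01, -8.39682435e-06]), 'force': array([ 0.27460144,  0.54018001, -0.02501375]), 'moment': array([0.01262842, 0.01145452, 0.05400645]), 'grip_force': 0.0, 'width': 85.4396106967071}
```

View pics/scene0.png

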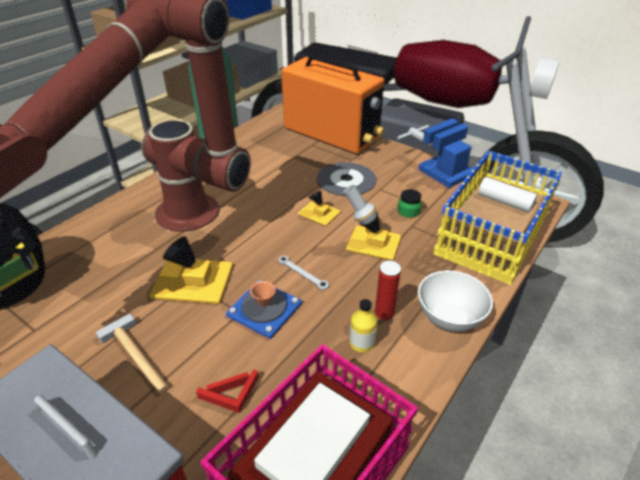

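View pics/side0.png

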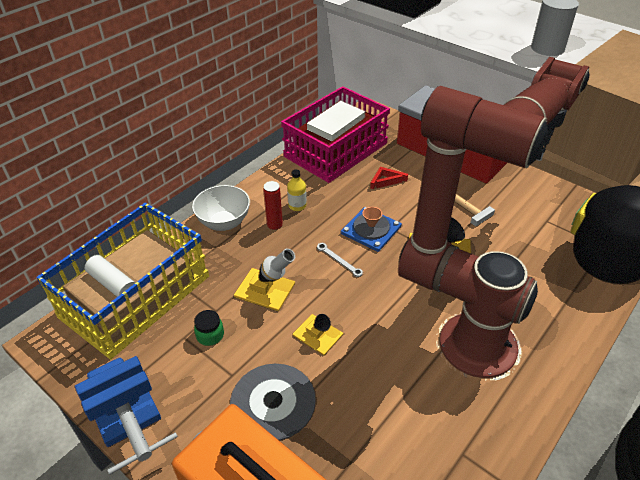

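The scene view shows the cone (belt at about (366,212), pipe end (352,192)) in the middle yellow holder (375,240), and the jig's cup at (263,292). In the side view the cone runs from (268,268) to (290,256), and the cup is at (372,214). I'll enlarge both regions side by side.

Run:
```python
from rig import robot
import cv2, numpy as np
print(robot.calibration("scene").keys())
a=cv2.imread("pics/scene0.png"); b=cv2.imread("pics/side0.png")
z=lambda i,x,y:cv2.resize(i[y:y+60,x:x+80],(400,300),interpolation=cv2.INTER_CUBIC)
o=np.vstack([np.hstack([z(a,330,175),z(a,225,265)]),np.hstack([z(b,230,235),z(b,332,195)])])
cv2.imwrite("pics/z0.png",o)
```

```text
dict_keys(['fov_y', 'cx', 'cy', 'extrinsics'])
```

View pics/z0.png

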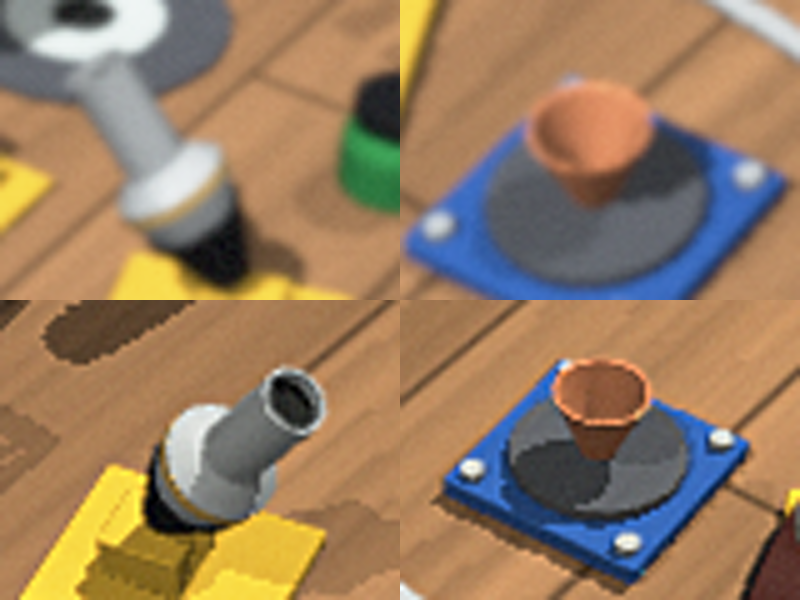

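Zoomed ×5: the cone's pipe end sits at about scene (349,189) and side (289,255), with the belt at scene (365,213) and side (274,269). The cup rim centre is at scene (263,290) and side (372,214). I'll triangulate these.

```bash
cat > h.py <<'E'
import numpy as np, cv2
from scipy.spatial.transform import Rotation as R
from rig import robot
def K(c):
    f=240/np.tan(np.radians(c["fov_y"])/2); return np.array([[f,0,c["cx"]],[0,f,c["cy"]],[0,0,1.]])
def P(c): return K(c)@np.array(c["extrinsics"])[:3]
def tri(obs):  # [(calib,(u,v)),...] -> point, residual px
    A=[]
    for c,(u,v) in obs:
        p=P(c); A+=[(u*p[2]-p[0])/1000,(v*p[2]-p[1])/1000]
    A=np.array(A); X=np.linalg.lstsq(A[:,:3],-A[:,3],rcond=None)[0]
    return X,[np.round(proj(c,X)-uv,1) for c,uv in obs]
def proj(c,X):
    q=P(c)@np.append(X,1); return q[:2]/q[2]
def plane(c,uv,z):
    E=np.array(c["extrinsics"]); o=-E[:3,:3].T@E[:3,3]
    d=E[:3,:3].T@np.linalg.inv(K(c))@np.array([*uv,1]); return o+d*(z-o[2])/d[2]
def pose():
    s=robot.sense(); w=s["orientation"]; return s["tool_pos"],R.from_quat([w[1],w[2],w[3],w[0]])
def step(p,r,p0=None,r0=None): # fractions for a move to pos p, Rotation r
    if p0 is None: p0,r0=pose()
    return np.round(r0.inv().apply(np.array(p)-p0)/500,4), np.round((r0.inv()*r).as_rotvec(degrees=True)/45,4)
def axes(z,y): # Rotation with tool z along z and y near y
    z=np.array(z)/np.linalg.norm(z); x=np.cross(y,z); x/=np.linalg.norm(x); return R.from_matrix(np.c_[x,np.cross(z,x),z])
E
python3 - <<'E'
from h import *
s,d=robot.calibration("scene"),robot.calibration("side")
e,r=tri([(s,(349.2,188.6)),(d,(289,255.4))]);print("end",e,r)
b,r=tri([(s,(364.8,212.6)),(d,(273.6,268.6))]);print("belt",b,r)
j,r=tri([(s,(263,290.4)),(d,(372.4,213.6))]);print("rim",j,r)
v=e-b;print(np.linalg.norm(v),"tilt",np.degrees(np.arccos(v[2]/np.linalg.norm(v))),"az",np.degrees(np.arctan2(v[1],v[0])))
# wrist cam in tool frame
c=robot.calibration("wrist");E=np.array(c["extrinsics"]);p,r=pose()
print("cam in tool",r.inv().apply(-E[:3,:3].T@E[:3,3]-p), r.as_matrix().T@E[:3,:3].T)
print("pose",r.as_matrix())
# bystanders rough
for n,uv in dict(spray=(387,312),fluid=(362,346),grease=(409,210),disc=(346,180)).items(): print(n,plane(s,uv,0).round())
E
```

```text
end [513.31133979 209.4282431  187.40045771] [array([-0.8,  0.1]), array([-0.6, -0.1])]
belt [563.72788077 225.27626988 111.52580184] [array([-0.7,  0.1]), array([-0.6, -0.1])]
rim [ 505.35415366 -179.77124823   74.6193258 ] [array([-0.7, -0. ]), array([-0.4,  0. ])]
92.4659448657173 tilt 34.85824128518347 az -162.5498864784807
cam in tool [  70.96972033    1.03817273 -131.29667547] [[ 4.14867853e-04 -9.60305834e-01 -2.78948979e-01]
 [ 9.99999822e-01  5.17808974e-04 -2.95348634e-04]
 [ 4.28067301e-04 -2.78948807e-01  9.60305878e-01]]
pose [[ 9.66695159e-01  2.55930496e-01 -2.24469836e-04]
 [ 2.55930523e-01 -9.66693863e-01  1.59479623e-03]
 [ 1.91163378e-04 -1.59913048e-03 -9.99998703e-01]]
spray [780.  12.   0.]
fluid [ 787. -126.    0.]
grease [606. 459.   0.]
disc [329. 485.   0.]
```

The triangulation fits the given sizes: 92 mm from end to belt, a 34.9° tilt, and the rim at about 75 mm. Next I'll move over the jig and check with the wrist camera.

Run:
```python
from h import *
def yv(a): a=np.radians(a); return [np.sin(a),-np.cos(a),0]
p0,r0=pose()
rA=axes([0,0,-1],yv(45)); pA=np.array([330,-420,320])
rB=axes([0,0,-1],yv(77)); pB=np.array([500,-180,300])
print(step(pA,rA,p0,r0)); print(step(pB,rB,pA,rA))
```

```text
(array([ 0.4229, -0.2684, -0.1569]), array([-0.0019, -0.0008, -0.6705]))
(array([ 0.5798, -0.099 ,  0.04  ]), array([ 0.    ,  0.    , -0.7111]))
```

```bash
python3 -m crank '[{"dp":[0.07,-0.045,-0.05],"turn":[0,0,-0.12],"claw":1},{"dp":[0.14,-0.09,-0.09],"turn":[0,0,-0.24],"claw":1},{"dp":[0.21,-0.135,-0.12],"turn":[0,0,-0.36],"claw":1},{"dp":[0.28,-0.18,-0.16],"turn":[0,0,-0.48],"claw":1},{"dp":[0.35,-0.22,-0.16],"turn":[0,0,-0.6],"claw":1},{"dp":[0.42,-0.268,-0.16],"turn":[0,0,-0.67],"claw":1},{"dp":[0.42,-0.268,-0.16],"turn":[0,0,-0.67],"claw":1},{"dp":[0.42,-0.268,-0.16],"turn":[0,0,-0.67],"claw":1}]' && python3 -m crank '[{"dp":[0.08,-0.014,0.005],"turn":[0,0,-0.12],"claw":1},{"dp":[0.16,-0.028,0.01],"turn":[0,0,-0.24],"claw":1},{"dp":[0.24,-0.042,0.015],"turn":[0,0,-0.36],"claw":1},{"dp":[0.32,-0.056,0.02],"turn":[0,0,-0.48],"claw":1},{"dp":[0.4,-0.07,0.03],"turn":[0,0,-0.6],"claw":1},{"dp":[0.48,-0.084,0.04],"turn":[0,0,-0.7],"claw":1},{"dp":[0.55,-0.094,0.04],"turn":[0,0,-0.71],"claw":1},{"dp":[0.58,-0.1,0.04],"turn":[0,0,-0.71],"claw":1}]'
cat > look.py <<'E'
from h import *
import sys,pickle
n=sys.argv[1]; c=robot.calibration("wrist"); i=robot.camera("wrist")
cv2.imwrite(f"pics/{n}.png",i[:,:,::-1]); pickle.dump(c,open(f"pics/{n}.pkl","wb"))
p,r=pose(); print(p.round(1),r.as_matrix().round(3).tolist(),robot.sense()["q"].round(2),robot.sense()["time_s"])
E
python3 look.py w1
```

```text
time_s: 0.95
tool_pos: [329.0, -420.4, 322.1]
orientation: [-0.0, 0.924, 0.383, -0.0]
force: [0.3, -0.8, -0.6]
width: 85.3
grip_force: 0.0
time_s: 1.75
tool_pos: [499.2, -179.7, 301.6]
orientation: [-0.001, 0.783, 0.622, -0.0]
force: [-0.4, -0.3, -1.0]
width: 85.5
grip_force: 0.0
[ 499.6 -179.   301.8] [[0.225, 0.974, -0.0], [0.974, -0.225, 0.001], [0.001, -0.001, -1.0]] [-0.48 -0.2   1.76  0.    1.59 -0.26] 1.8
```

View pics/w1.png

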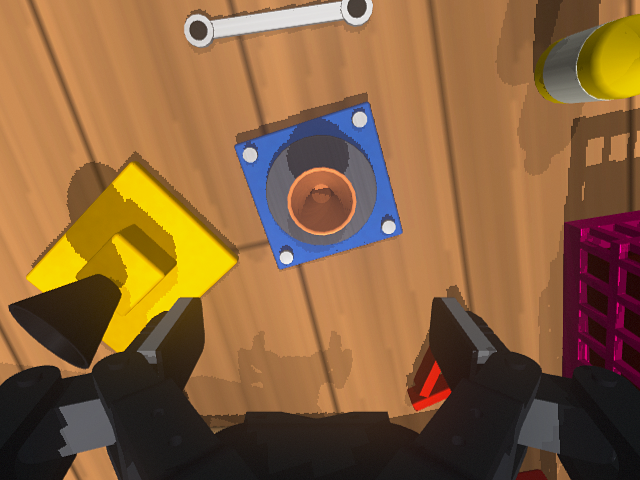

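The wrist view shows the jig cup rim centred at about (322,202), the wrench at the top, the big holder on the left, and a clear workspace. I'll fit the rim, combine all three views, and work out the pre-grasp pose on the cone's axis.

```bash
cat > rim.py <<'E'
from h import *
def rim(img,x0,y0,x1,y1):
    h=cv2.cvtColor(img,cv2.COLOR_BGR2HSV); m=cv2.inRange(h,(0,110,70),(14,255,255)); k=np.zeros_like(m); k[y0:y1,x0:x1]=m[y0:y1,x0:x1]
    cs,_=cv2.findContours(k,0,2); c=max(cs,key=cv2.contourArea); return cv2.fitEllipse(cv2.convexHull(c)),cv2.boundingRect(c)
E
python3 - <<'E'
from rim import *
import pickle
w=pickle.load(open("pics/w1.pkl","rb"))
e,b=rim(cv2.imread("pics/w1.png"),280,155,365,245); print(e,b)
s,d=robot.calibration("scene"),robot.calibration("side")
for o in ([(w,e[0]),(s,(263,290.4))],[(w,e[0]),(d,(372.4,213.6))],[(w,e[0]),(s,(263,290.4)),(d,(372.4,213.6))]):
    print(tri(o))
print("plane78",plane(w,e[0],78))
v=np.array([513.3-563.7,209.4-225.3,187.4-111.5]); v/=np.linalg.norm(v)
end=np.array([513.3,209.4,187.4])
r=axes(-v,[.97,.3,0]); p0,r0=pose()
print(r.as_matrix().round(3))
grasp=end-36*v  # cone_pipe; TCP 8 ahead of grasp point
tcp=grasp-8*v; pre=tcp+110*v; print("tcp",tcp,"pre",pre)
# split: A level yaw, then B tilt
rA=axes([0,0,-1],[.97,.3,0]); pA=np.array([470,20,330.]) 
print(step(pA,rA,p0,r0)); print(step(pre,r,pA,rA))
E
```

```text
((321.2957458496094, 200.696533203125), (68.01974487304688, 68.83207702636719), 79.36038970947266) (287, 167, 69, 68)
(array([ 505.93516745, -179.74370074,   75.04851062]), [array([ 1.8, -2.1]), array([-0.6, -0.1])])
(array([ 504.23594069, -181.06105859,   74.5300042 ]), [array([ 0.3, -0.5]), array([ 0.1, -0. ])])
(array([ 505.07942894, -180.10767803,   74.70311179]), [array([ 1. , -1.6]), array([-0.9, -0. ]), array([-0.3, -0. ])])
plane78 [ 503.9354496  -180.77024913   78.        ]
[[-0.295  0.785  0.545]
 [ 0.955  0.24   0.172]
 [ 0.004  0.571 -0.821]]
tcp [537.27751519 216.96433515 151.29100391] pre [477.33372721 198.05349727 241.56349414]
(array([ 0.3746, -0.1473, -0.0559]), array([-3.000e-04, -1.700e-03, -6.708e-01]))
(array([0.3359, 0.1192, 0.1769]), array([-0.7744,  0.0049,  0.0015]))
```

```bash
python3 -m crank '[{"dp":[0.07,-0.025,-0.02],"turn":[0,0,-0.12],"claw":1},{"dp":[0.14,-0.05,-0.04],"turn":[0,0,-0.24],"claw":1},{"dp":[0.21,-0.08,-0.056],"turn":[0,0,-0.36],"claw":1},{"dp":[0.28,-0.11,-0.056],"turn":[0,0,-0.48],"claw":1},{"dp":[0.34,-0.13,-0.056],"turn":[0,0,-0.6],"claw":1},{"dp":[0.375,-0.147,-0.056],"turn":[0,0,-0.67],"claw":1},{"dp":[0.375,-0.147,-0.056],"turn":[0,0,-0.67],"claw":1},{"dp":[0.375,-0.147,-0.056],"turn":[0,0,-0.67],"claw":1}]' && python3 -m crank '[{"dp":[0.05,0.02,0],"turn":[-0.12,0,0],"claw":1},{"dp":[0.1,0.04,0],"turn":[-0.24,0,0],"claw":1},{"dp":[0.16,0.06,0.03],"turn":[-0.38,0,0],"claw":1},{"dp":[0.22,0.08,0.07],"turn":[-0.52,0,0],"claw":1},{"dp":[0.28,0.1,0.12],"turn":[-0.66,0,0],"claw":1},{"dp":[0.336,0.119,0.16],"turn":[-0.774,0.005,0],"claw":1},{"dp":[0.336,0.119,0.177],"turn":[-0.774,0.005,0],"claw":1},{"dp":[0.336,0.119,0.177],"turn":[-0.774,0.005,0],"claw":1}]'
python3 look.py w2
```

```text
time_s: 2.6
tool_pos: [469.4, 17.4, 330.3]
orientation: [0.0, 0.595, 0.804, -0.0]
force: [0.7, -1.0, -0.0]
width: 85.3
grip_force: 0.0
time_s: 3.4
tool_pos: [476.3, 195.5, 239.5]
orientation: [0.175, 0.568, 0.768, 0.24]
force: [-1.1, 0.2, 0.1]
width: 85.2
grip_force: 0.0
[477.5 195.4 241.9] [[-0.293, 0.786, 0.545], [0.956, 0.239, 0.169], [0.003, 0.57, -0.821]] [ 0.22 -0.62  2.24  0.06  0.92 -0.1 ] 3.45
```

View pics/w2.png

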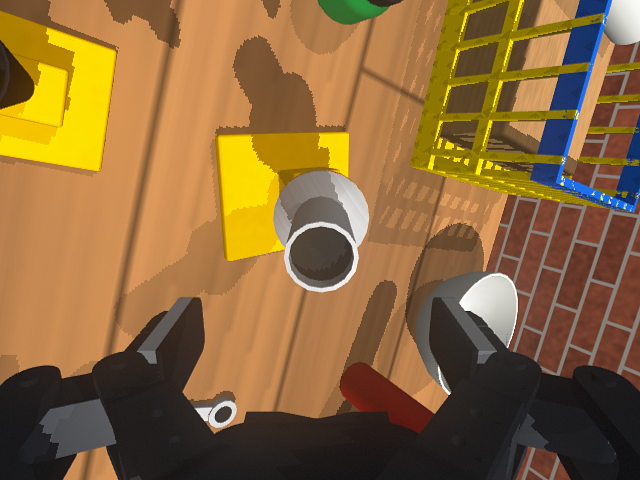

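The pipe's open end shows at about (321,257), 72 px wide, with the belt behind it centred at x≈321 (274–369, top 169). I'll compare this with the predicted tool axis.

Run:
```python
from h import *
import pickle
w=pickle.load(open("pics/w2.pkl","rb"));s,d=robot.calibration("scene"),robot.calibration("side")
E=np.array(w["extrinsics"])
img=cv2.imread("pics/w2.png"); g=cv2.cvtColor(img,cv2.COLOR_BGR2HSV)
m=cv2.inRange(g,(0,0,60),(180,45,255)); k=np.zeros_like(m);k[160:300,262:380]=m[160:300,262:380]
cs,_=cv2.findContours(k,0,2);c=max(cs,key=cv2.contourArea)[:,0]
lo=c[(c[:,1]>255)]; up=c[(c[:,1]<222)]
def circ(p): 
    A=np.c_[2*p,np.ones(len(p))].astype(float);x=np.linalg.lstsq(A,(p**2).sum(1).astype(float),rcond=None)[0];return x[:2],np.sqrt(x[2]+x[:2]@x[:2])
e,er=circ(lo);b,br=circ(up);print("end",e,er,"belt",b,br)
f=K(w)[0,0]
print("dist by size end",f*20/er,"belt",f*36/br)
for o in ([(w,e),(s,(349.2,188.6))],[(w,e),(d,(289,255.4))],[(w,e),(s,(349.2,188.6)),(d,(289,255.4))]): print("END",tri(o))
o=[(w,b),(s,(364.8,212.6)),(d,(273.6,268.6))]; print("BELT",tri(o))
# predicted on the tool axis
p,r=pose(); z=r.as_matrix()[:,2]; x=r.as_matrix()[:,0]; y=r.as_matrix()[:,1]
for t in (66,66+91): print(t,proj(w,p+z*t))
# end at its distance along tool axis from end size
Ee=tri([(w,e),(s,(349.2,188.6)),(d,(289,255.4))])[0]; print("end in tool",r.inv().apply(Ee-p))
Eb=tri(o)[0]; print("belt in tool",r.inv().apply(Eb-p))
for uv,D in ((e,f*20/er),(b,f*36/br)):
    X=E[:3,:3].T@(np.linalg.inv(K(w))@[*uv,1]*D-E[:3,3]); print("by size",X,"tool",r.inv().apply(X-p))
```

```text
end [320.91019021 254.34127194] 36.892956686325014 belt [321.51693367 203.21969125] 32.34326173918451
dist by size end 207.6589247153824 belt 426.3661840385512
END (array([514.56671659, 209.81730817, 187.4615819 ]), [array([ 3.1, -1.8]), array([-0.3,  0.1])])
END (array([511.58141662, 208.90625141, 188.10764745]), [array([-0.9, -0.4]), array([-0. , -0.1])])
END (array([513.2981248 , 209.19560231, 187.33068831]), [array([ 0.9, -1. ]), array([-0.8,  0.1]), array([-0.6, -0.1])])
BELT (array([562.77553364, 227.70696897, 111.51886712]), [array([-0.8,  7.5]), array([-0.5, -0.4]), array([-0.9,  0.6])])
66 [321.16111291 258.23628608]
157 [320.20332718 218.37118843]
end in tool [ 2.57090912  0.34594127 66.65569226]
belt in tool [  5.56767588   0.4254037  159.00898125]
by size [513.05114434 208.54528062 187.09192005] tool [ 2.02064971 -0.1396518  66.60729924]
by size [641.21816554 230.55954012   5.43602515] tool [-14.97511136   2.2701498  289.35292559]
```

The axis matches to within about 2 mm in tool x. I'll advance 110 mm along the axis and then close.

```bash
python3 -m crank '[{"dp":[0.004,0,0.03],"turn":[0,0,0],"claw":1},{"dp":[0.004,0,0.065],"turn":[0,0,0],"claw":1},{"dp":[0.004,0,0.1],"turn":[0,0,0],"claw":1},{"dp":[0.004,0,0.135],"turn":[0,0,0],"claw":1},{"dp":[0.004,0,0.17],"turn":[0,0,0],"claw":1},{"dp":[0.004,0,0.2],"turn":[0,0,0],"claw":1},{"dp":[0.004,0,0.22],"turn":[0,0,0],"claw":1},{"dp":[0.004,0,0.22],"turn":[0,0,0],"claw":1}]' && python3 -m crank '[{"dp":[0,0,0],"turn":[0,0,0],"claw":0.3},{"dp":[0,0,0],"turn":[0,0,0],"claw":0},{"dp":[0,0,0],"turn":[0,0,0],"claw":-0.3},{"dp":[0,0,0],"turn":[0,0,0],"claw":-1},{"dp":[0,0,0],"turn":[0,0,0],"claw":-1},{"dp":[0,0,0],"turn":[0,0,0],"claw":-1},{"dp":[0,0,0],"turn":[0,0,0],"claw":-1},{"dp":[0,0,0],"turn":[0,0,0],"claw":-1}]' 70
python3 look.py w3; python3 -c "
from h import *
for n in ('scene','side'): cv2.imwrite(f'pics/{n}3.png',robot.camera(n)[:,:,::-1])
print(robot.sense()['moment'])"
```

```text
time_s: 4.25
tool_pos: [537.5, 216.4, 151.6]
orientation: [0.176, 0.568, 0.767, 0.241]
force: [-1.0, 0.1, 0.6]
width: 85.1
grip_force: 0.0
time_s: 5.05
tool_pos: [536.2, 217.6, 152.6]
orientation: [0.177, 0.567, 0.767, 0.242]
force: [-5.8, -2.8, 4.5]
width: 38.5
grip_force: 68.4
[536.2 217.6 152.6] [[-0.295, 0.784, 0.546], [0.955, 0.24, 0.171], [0.003, 0.572, -0.82]] [ 0.24 -0.33  2.19  0.06  0.67 -0.09] 5.1
[-0.21405701  0.50322099 -0.12392478]
```

Gripped: width 38.5, 68 N, low side force. Now a straight 95 mm pull back along the axis.

```bash
python3 -m crank '[{"dp":[0,0,-0.01],"turn":[0,0,0],"claw":-1},{"dp":[0,0,-0.03],"turn":[0,0,0],"claw":-1},{"dp":[0,0,-0.06],"turn":[0,0,0],"claw":-1},{"dp":[0,0,-0.09],"turn":[0,0,0],"claw":-1},{"dp":[0,0,-0.12],"turn":[0,0,0],"claw":-1},{"dp":[0,0,-0.15],"turn":[0,0,0],"claw":-1},{"dp":[0,0,-0.18],"turn":[0,0,0],"claw":-1},{"dp":[0,0,-0.19],"turn":[0,0,0],"claw":-1}]'
python3 - <<'E'
from h import *
p0,r0=pose()
def yv(a): a=np.radians(a); return [np.sin(a),-np.cos(a),0]
print(p0)
rA=axes([0,0,-1],yv(107)); pA=np.array([490,150,330.])
rB=axes([0,0,-1],yv(77)); pB=np.array([504.5,-180.5,310])
print(step(pA,rA,p0,r0)); print(step(pB,rB,pA,rA))
E
```

```text
time_s: 6.0
tool_pos: [483.5, 201.2, 230.4]
orientation: [0.176, 0.567, 0.767, 0.242]
force: [-0.2, 0.1, -3.5]
width: 38.6
grip_force: 70.0
[483.53535315 201.16242095 230.40955894]
(array([-0.1009,  0.0994, -0.1739]), array([ 0.7748, -0.0056,  0.0021]))
(array([-0.6406, -0.1655,  0.04  ]), array([0.    , 0.    , 0.6667]))
```

```bash
python3 -m crank '[{"dp":[-0.01,0.01,-0.05],"turn":[0.1,0,0],"claw":-1},{"dp":[-0.02,0.03,-0.09],"turn":[0.22,0,0],"claw":-1},{"dp":[-0.04,0.05,-0.13],"turn":[0.34,0,0],"claw":-1},{"dp":[-0.06,0.07,-0.16],"turn":[0.46,0,0],"claw":-1},{"dp":[-0.08,0.09,-0.174],"turn":[0.58,0,0],"claw":-1},{"dp":[-0.1,0.1,-0.174],"turn":[0.7,-0.005,0],"claw":-1},{"dp":[-0.1,0.1,-0.174],"turn":[0.775,-0.0056,0.002],"claw":-1},{"dp":[-0.1,0.1,-0.174],"turn":[0.775,-0.0056,0.002],"claw":-1}]' && python3 -m crank '[{"dp":[-0.06,-0.015,0],"turn":[0,0,0.1],"claw":-1},{"dp":[-0.15,-0.04,0],"turn":[0,0,0.2],"claw":-1},{"dp":[-0.24,-0.065,0],"turn":[0,0,0.3],"claw":-1},{"dp":[-0.33,-0.09,0],"turn":[0,0,0.4],"claw":-1},{"dp":[-0.42,-0.11,0],"turn":[0,0,0.5],"claw":-1},{"dp":[-0.51,-0.135,0.01],"turn":[0,0,0.6],"claw":-1},{"dp":[-0.59,-0.155,0.02],"turn":[0,0,0.667],"claw":-1},{"dp":[-0.63,-0.163,0.02],"turn":[0,0,0.667],"claw":-1}]'
python3 look.py w4
python3 - <<'E'
from h import *
b,a=[robot.camera(n)[:,:,::-1] for n in ('side','scene')]
cv2.imwrite('pics/scene4.png',a);cv2.imwrite('pics/side4.png',b)
p,r=pose(); nose=p+r.apply([0,0,112])
z=[]
for n,i in (("scene",a),("side",b)):
    c=robot.calibration(n); u=np.array([proj(c,nose),proj(c,[504.5,-180.5,78])]).mean(0).astype(int); x,y=u-[50,75]; print(n,"origin",x,y,"scale 4","nose pred",proj(c,nose))
    z.append(cv2.resize(i[y:y+150,x:x+100],(400,600),interpolation=cv2.INTER_CUBIC))
cv2.imwrite("pics/z4.png",np.hstack(z))
E
```

```text
time_s: 6.8
tool_pos: [492.0, 150.6, 328.2]
orientation: [-0.001, 0.595, 0.804, -0.001]
force: [0.0, 1.4, -4.0]
width: 39.1
grip_force: 70.9
time_s: 7.6
tool_pos: [503.9, -177.1, 317.6]
orientation: [-0.0, 0.784, 0.621, -0.001]
force: [-0.1, 0.6, -3.6]
width: 38.7
grip_force: 70.8
[ 504.2 -178.9  317.9] [[0.23, 0.973, -0.001], [0.973, -0.23, -0.003], [-0.003, -0.0, -1.0]] [-0.48 -0.2   1.73 -0.    1.61 -0.25] 7.65
scene origin 210 195 scale 4 nose pred [259.72698349 251.74827327]
side origin 322 122 scale 4 nose pred [373.44229293 183.1331699 ]
```

View pics/z4.png

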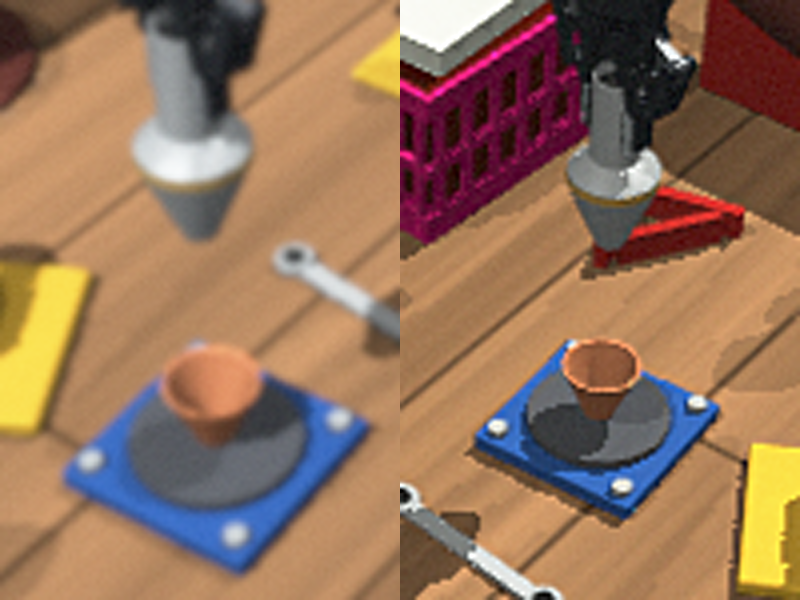

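View pics/w4.png

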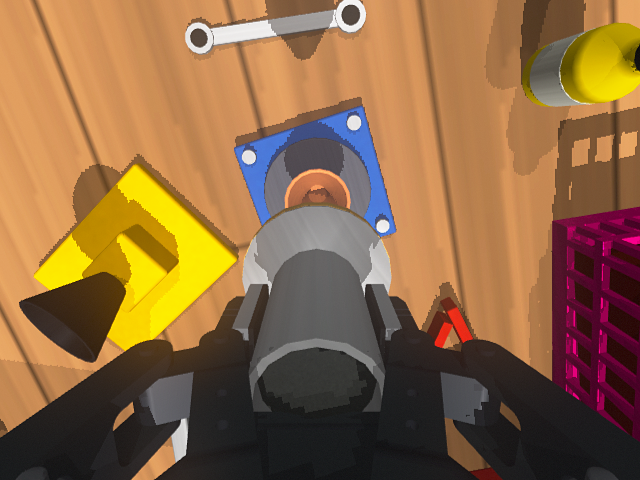

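The cone is held upright above the cup. The nose shows at about scene (259.5,253) and side (375,183.5); in the wrist view the belt centre and the cup centre both fall at x≈317. I'll get the nose-to-cup offset using the same cameras, so that calibration bias cancels.

Run:
```python
from rim import *
import pickle
s,d=robot.calibration("scene"),robot.calibration("side")
a,b=cv2.imread("pics/scene4.png"),cv2.imread("pics/side4.png")
# rims by mask in the same pictures
for n,i,box in (("scene",a,(248,275,280,310)),("side",b,(360,203,386,230))):
    print(n,rim(i,*box))
# row-wise cone silhouette centres (grey, low saturation) in belt..nose
def rows(i,x0,x1,y0,y1):
    h=cv2.cvtColor(i,cv2.COLOR_BGR2HSV); m=cv2.inRange(h,(0,0,40),(180,75,255))
    for y in range(y0,y1,2):
        xs=np.where(m[y,x0:x1])[0]+x0
        if len(xs): print(y,xs.min(),xs.max(),(xs.min()+xs.max())/2,len(xs))
rows(a,238,280,226,258); print(); rows(b,358,392,160,188)
n,r=tri([(s,(259.5,253)),(d,(375,183.5))]); print("nose",n,r)
p,_=pose(); print(p)
bb,r=tri([(s,(258,239.5)),(d,(375.4,168))]); print("belt",bb,r)
```

```text
scene (((263.5595397949219, 280.1552429199219), (31.805700302124023, 49.13819122314453), 177.08116149902344), (248, 275, 32, 31))
side (((374.08013916015625, 209.4889373779297), (21.389942169189453, 33.391090393066406), 16.17108726501465), (363, 203, 23, 24))
226 245 271 258.0 27
228 243 272 257.5 30
230 243 272 257.5 30
232 243 272 257.5 30
234 243 272 257.5 30
236 244 270 257.0 27
238 246 268 257.0 23
240 250 269 259.5 16
242 248 268 258.0 10
244 249 267 258.0 19
246 251 266 258.5 16
248 252 265 258.5 14
250 253 264 258.5 12
252 255 264 259.5 10
254 257 262 259.5 6

160 365 385 375.0 21
162 364 386 375.0 23
164 364 387 375.5 24
166 364 386 375.0 23
168 366 385 375.5 20
170 369 382 375.5 14
172 366 384 375.0 5
174 367 382 374.5 16
176 368 381 374.5 14
178 369 380 374.5 12
180 370 378 374.0 9
182 371 377 374.0 7
184 373 374 373.5 2
nose [ 502.71070972 -178.01787976  203.83601133] [array([-1. , -0.1]), array([-0.6,  0. ])]
[ 504.45724957 -175.066894    318.5240105 ]
belt [ 510.00378183 -185.71915015  256.36776242] [array([-0.9, -0.1]), array([-0.5,  0. ])]
```

Run:
```python
from h import *
s,d=robot.calibration("scene"),robot.calibration("side")
ps=[]
for _ in range(4): robot.camera("side"); ps.append(pose()[0])
print(np.round(ps,1)); p=np.mean(ps,0)
for t in (28,37,47,112): print(t,proj(s,p-[0,0,t]).round(1),proj(d,p-[0,0,t]).round(1))
print("rim",proj(s,[504.5,-180.5,78]),proj(d,[504.5,-180.5,78]))
```

```text
[[ 504.6 -174.2  318.8]
 [ 504.8 -173.6  319.1]
 [ 504.9 -173.4  319.3]
 [ 505.  -173.3  319.4]]
28 [257.8 224.7] [374.5 161.4]
37 [258.1 227.7] [374.4 163.8]
47 [258.4 230.9] [374.2 166.5]
112 [260.2 251.3] [373.1 183.1]
rim [261.75911755 289.48462701] [372.35904131 212.85790464]
```

Run:
```python
from h import *
p,r=pose(); print(p, step([505,-180,195],axes([0,0,-1],r.as_matrix()[:,1]),p,r))
```

```text
[ 505.01616429 -173.30070291  319.43136408] (array([-0.013 ,  0.003 ,  0.2489]), array([ 0.    ,  0.0002, -0.    ]))
```

```bash
python3 -m crank '[{"dp":[-0.013,0.003,0.04],"turn":[0,0,0],"claw":-1},{"dp":[-0.013,0.003,0.09],"turn":[0,0,0],"claw":-1},{"dp":[-0.013,0.003,0.14],"turn":[0,0,0],"claw":-1},{"dp":[-0.013,0.003,0.18],"turn":[0,0,0],"claw":-1},{"dp":[-0.013,0.003,0.22],"turn":[0,0,0],"claw":-1},{"dp":[-0.013,0.003,0.249],"turn":[0,0,0],"claw":-1},{"dp":[-0.013,0.003,0.249],"turn":[0,0,0],"claw":-1},{"dp":[-0.013,0.003,0.249],"turn":[0,0,0],"claw":-1}]'
python3 - <<'E'
from h import *
b,a=[robot.camera(n)[:,:,::-1] for n in ('side','scene')]
p,r=pose(); print(p,robot.sense()["force"])
z=[]
for n,i in (("scene",a),("side",b)):
    c=robot.calibration(n); u=proj(c,p-[0,0,105]).astype(int); x,y=u-[33,30]; print(n,"origin",x,y,"scale 6 nose pred",proj(c,p-[0,0,112]))
    z.append(cv2.resize(i[y:y+66,x:x+66],(400,400),interpolation=cv2.INTER_CUBIC))
cv2.imwrite("pics/z5.png",np.hstack(z))
E
```

```text
time_s: 8.75
tool_pos: [505.2, -180.8, 195.4]
orientation: [0.0, 0.783, 0.623, -0.0]
force: [-0.4, 0.5, -3.6]
width: 38.6
grip_force: 71.0
[ 505.82415543 -181.3907308   196.54097602] [-0.37370972 -0.15997188 -3.05686397]
scene origin 228 256 scale 6 nose pred [261.75110914 288.14642599]
side origin 339 179 scale 6 nose pred [372.29518741 211.05487872]
```

View pics/z5.png

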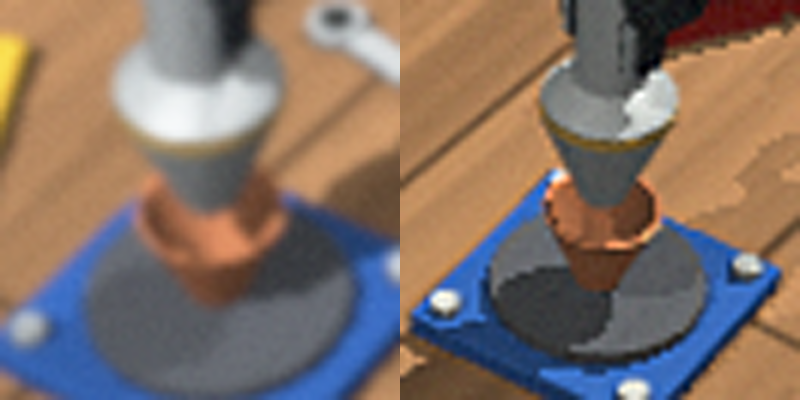

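The nose is about 1 px left of the cup centre in the scene view and 1 px right in the side view. That is about 3 mm along (0.78, 0.61), so I'll correct it while lowering.

```bash
python3 -m crank '[{"dp":[0.005,0.004,0.005],"turn":[0,0,0],"claw":-1},{"dp":[0.005,0.004,0.015],"turn":[0,0,0],"claw":-1},{"dp":[0.005,0.004,0.03],"turn":[0,0,0],"claw":-1},{"dp":[0.005,0.004,0.045],"turn":[0,0,0],"claw":-1},{"dp":[0.005,0.004,0.06],"turn":[0,0,0],"claw":-1},{"dp":[0.005,0.004,0.07],"turn":[0,0,0],"claw":-1},{"dp":[0.005,0.004,0.07],"turn":[0,0,0],"claw":-1},{"dp":[0.005,0.004,0.07],"turn":[0,0,0],"claw":-1}]'
python3 -c "
from h import *
print(pose()[0],robot.sense()['force'],robot.sense()['moment'])"
```

```text
time_s: 9.65
tool_pos: [507.4, -179.2, 159.7]
orientation: [-0.0, 0.783, 0.622, -0.0]
force: [-0.2, -0.9, -3.6]
width: 38.5
grip_force: 71.0
[ 507.40118262 -179.21281823  159.70419717] [-0.21670111 -0.85642287 -3.56447609] [ 0.03982791 -0.02641166 -0.0290336 ]
```

```bash
python3 -m crank '[{"dp":[0,0,0.003],"turn":[0,0,0],"claw":-1},{"dp":[0,0,0.006],"turn":[0,0,0],"claw":-1},{"dp":[0,0,0.009],"turn":[0,0,0],"claw":-1},{"dp":[0,0,0.012],"turn":[0,0,0],"claw":-1},{"dp":[0,0,0.015],"turn":[0,0,0],"claw":-1},{"dp":[0,0,0.018],"turn":[0,0,0],"claw":-1},{"dp":[0,0,0.018],"turn":[0,0,0],"claw":-1},{"dp":[0,0,0.018],"turn":[0,0,0],"claw":-1}]'
python3 -c "
from h import *
b,a=[robot.camera(n)[:,:,::-1] for n in ('side','scene')]
p,r=pose(); print(p,robot.sense()['force'],robot.sense()['moment'])
"
```

```text
time_s: 10.45
tool_pos: [506.6, -179.6, 151.9]
orientation: [-0.001, 0.783, 0.622, -0.002]
force: [-7.6, -0.1, 5.1]
width: 38.5
grip_force: 72.0
[ 506.62215372 -179.60266295  151.94548399] [-7.91060583 -0.04079253  4.58488814] [0.0291993  1.53063864 0.00544666]
```

Contact, with the cup pushing toward -x. I'll ease 1.5 mm that way and lower a little further.

```bash
python3 -m crank '[{"dp":[-0.001,-0.002,0],"turn":[0,0,0],"claw":-1},{"dp":[-0.001,-0.004,0],"turn":[0,0,0],"claw":-1},{"dp":[-0.001,-0.004,0.002],"turn":[0,0,0],"claw":-1},{"dp":[-0.001,-0.004,0.004],"turn":[0,0,0],"claw":-1},{"dp":[-0.001,-0.004,0.006],"turn":[0,0,0],"claw":-1},{"dp":[-0.001,-0.004,0.006],"turn":[0,0,0],"claw":-1},{"dp":[-0.001,-0.004,0.006],"turn":[0,0,0],"claw":-1},{"dp":[-0.001,-0.004,0.006],"turn":[0,0,0],"claw":-1}]'
python3 -c "
from h import *
p,r=pose(); print(p,robot.sense()['force'],robot.sense()['moment'])
"
```

```text
time_s: 11.35
tool_pos: [504.9, -179.4, 148.2]
orientation: [-0.001, 0.783, 0.622, -0.001]
force: [-5.9, -0.5, 3.5]
width: 39.2
grip_force: 71.6
[ 504.91261846 -179.43242989  148.20293167] [-5.94539317 -0.54154826  3.45339251] [-0.01629583  1.22466559  0.01242227]
```

```bash
python3 -m crank '[{"dp":[-0.001,-0.002,0],"turn":[0,0,0],"claw":-1},{"dp":[-0.001,-0.003,0],"turn":[0,0,0],"claw":-1},{"dp":[-0.001,-0.003,0.002],"turn":[0,0,0],"claw":-1},{"dp":[-0.001,-0.003,0.004],"turn":[0,0,0],"claw":-1},{"dp":[-0.001,-0.003,0.006],"turn":[0,0,0],"claw":-1},{"dp":[-0.001,-0.003,0.006],"turn":[0,0,0],"claw":-1},{"dp":[-0.001,-0.003,0.006],"turn":[0,0,0],"claw":-1},{"dp":[-0.001,-0.003,0.006],"turn":[0,0,0],"claw":-1}]'
python3 - <<'E'
from h import *
b,a=[robot.camera(n)[:,:,::-1] for n in ('side','scene')]
p,r=pose(); print(p,robot.sense()['force'],robot.sense()['moment'])
z=[]
for n,i in (("scene",a),("side",b)):
    c=robot.calibration(n); u=proj(c,[504.5,-180,90]).astype(int); x,y=u-[33,33]; print(n,"origin",x,y)
    z.append(cv2.resize(i[y:y+66,x:x+66],(400,400),interpolation=cv2.INTER_CUBIC))
cv2.imwrite("pics/z6.png",np.hstack(z))
E
```

```text
time_s: 12.15
tool_pos: [504.0, -179.7, 146.6]
orientation: [0.0, 0.783, 0.622, -0.001]
force: [-5.8, -0.3, 7.5]
width: 38.4
grip_force: 72.1
[ 504.05074702 -179.68067106  146.5629666 ] [-5.33685652  0.4529198   7.37409354] [0.06719061 1.08132285 0.01816994]
scene origin 228 253
side origin 339 177
```

View pics/z6.png

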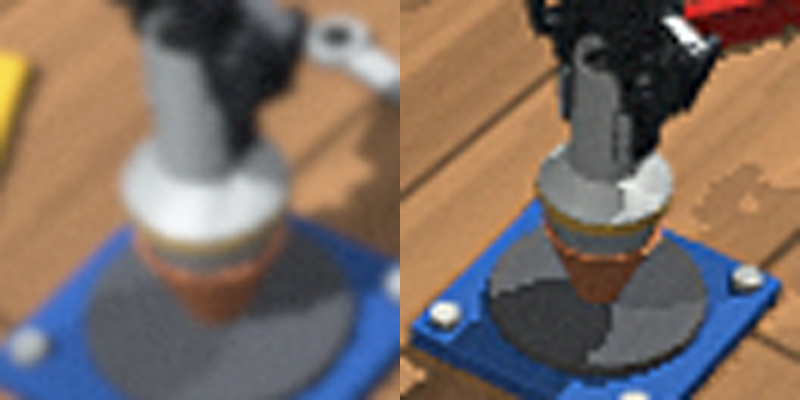

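The cone is almost home (TCP at 146.6, belt just above the rim, about 11 N of support). I'll drop the grip to 20 N so it can align itself, ease another 1.5 mm toward -x, and press a further 2 mm.

```bash
python3 -m crank '[{"dp":[0,0,0],"turn":[0,0,0],"claw":-1},{"dp":[0,-0.002,0],"turn":[0,0,0],"claw":-1},{"dp":[0,-0.003,0],"turn":[0,0,0],"claw":-1},{"dp":[0,-0.003,0.002],"turn":[0,0,0],"claw":-1},{"dp":[0,-0.003,0.004],"turn":[0,0,0],"claw":-1},{"dp":[0,-0.003,0.004],"turn":[0,0,0],"claw":-1},{"dp":[0,-0.003,0.004],"turn":[0,0,0],"claw":-1},{"dp":[0,-0.003,0.004],"turn":[0,0,0],"claw":-1}]' 20
python3 -c "
from h import *
p,r=pose(); print(p,robot.sense()['force'],robot.sense()['moment'])
"
```

```text
time_s: 13.05
tool_pos: [503.7, -179.7, 146.4]
orientation: [0.001, 0.783, 0.622, 0.0]
force: [-4.2, 1.4, 15.5]
width: 38.8
grip_force: 72.9
[ 503.73928559 -179.70372415  146.40855169] [-4.22930668  1.44446733 15.46696496] [ 0.23674553  1.10637019 -0.03230244]
```

The support force rises with no further travel, so the cone is seated. Releasing gently.

```bash
python3 -m crank '[{"dp":[0,0,-0.002],"turn":[0,0,0],"claw":-0.05},{"dp":[0,0,-0.002],"turn":[0,0,0],"claw":0.05},{"dp":[0,0,-0.002],"turn":[0,0,0],"claw":0.15},{"dp":[0,0,-0.002],"turn":[0,0,0],"claw":0.3},{"dp":[0,0,-0.002],"turn":[0,0,0],"claw":0.6},{"dp":[0,0,-0.002],"turn":[0,0,0],"claw":1},{"dp":[0,0,-0.002],"turn":[0,0,0],"claw":1},{"dp":[0,0,-0.002],"turn":[0,0,0],"claw":1}]'
python3 look.py w7
python3 - <<'E'
from h import *
b,a=[robot.camera(n)[:,:,::-1] for n in ('side','scene')]
p,r=pose(); print(p,robot.sense()['force'],robot.sense()['width'])
z=[]
for n,i in (("scene",a),("side",b)):
    c=robot.calibration(n); u=proj(c,[504.5,-180,90]).astype(int); x,y=u-[33,33]
    z.append(cv2.resize(i[y:y+66,x:x+66],(400,400),interpolation=cv2.INTER_CUBIC))
w=cv2.resize(cv2.imread("pics/w7.png")[150:450,170:470],(0,0),fx=2/3,fy=2/3)
o=np.zeros((600,800,3),np.uint8);o[:400]=np.hstack(z);o[400:,300:500]=w
cv2.imwrite("pics/z7.png",o)
E
```

```text
time_s: 13.85
tool_pos: [502.3, -179.1, 143.8]
orientation: [-0.0, 0.783, 0.622, -0.0]
force: [-0.3, -0.5, 0.1]
width: 85.3
grip_force: 0.0
[ 502.3 -179.1  143.8] [[0.225, 0.974, -0.001], [0.974, -0.225, -0.0], [-0.0, -0.001, -1.0]] [-0.48 -0.08  1.92 -0.    1.31 -0.25] 13.9
[ 502.34498328 -179.06109695  143.87808874] [ 0.32816513 -0.0650828   0.23631448] 85.46564187339449
```

View pics/z7.png

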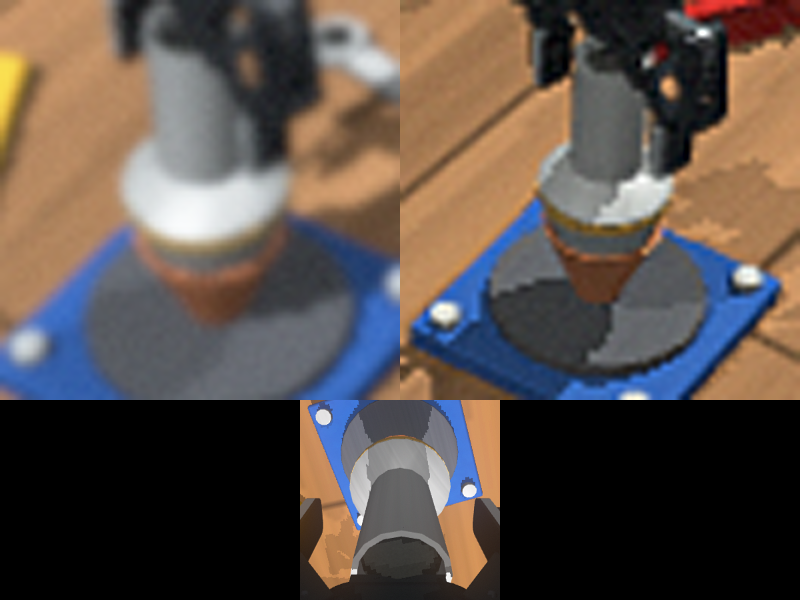

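The fingers are open with no force, and the cone stands in the cup. I'll retreat straight up.

```bash
python3 -m crank '[{"dp":[0,0,-0.02],"turn":[0,0,0],"claw":1},{"dp":[0,0,-0.06],"turn":[0,0,0],"claw":1},{"dp":[0,0,-0.11],"turn":[0,0,0],"claw":1},{"dp":[0,0,-0.17],"turn":[0,0,0],"claw":1},{"dp":[0,0,-0.23],"turn":[0,0,0],"claw":1},{"dp":[0,0,-0.28],"turn":[0,0,0],"claw":1},{"dp":[0,0,-0.3],"turn":[0,0,0],"claw":1},{"dp":[0,0,-0.3],"turn":[0,0,0],"claw":1}]'
python3 look.py w8
python3 - <<'E'
from h import *
b,a=[robot.camera(n)[:,:,::-1] for n in ('side','scene')]
z=[]
for n,i in (("scene",a),("side",b)):
    c=robot.calibration(n); u=proj(c,[504.5,-180,110]).astype(int); x,y=u-[33,33]; print(n,"origin",x,y)
    z.append(cv2.resize(i[y:y+66,x:x+66],(400,400),interpolation=cv2.INTER_CUBIC))
    for t in (58,101,114,192): print(t,((proj(c,[504.5,-180,t])-[x,y])*6.06).round())
w=cv2.resize(cv2.imread("pics/w8.png")[90:390,170:470],(200,200))
o=np.zeros((600,800,3),np.uint8);o[:400]=np.hstack(z);o[400:,300:500]=w
cv2.imwrite("pics/z8.png",o)
E
```

```text
time_s: 14.8
tool_pos: [503.2, -179.4, 296.2]
orientation: [0.002, 0.783, 0.622, 0.0]
force: [1.6, -0.6, -0.0]
width: 85.6
grip_force: 0.0
[ 502.5 -179.1  294.1] [[0.225, 0.974, 0.0], [0.974, -0.225, -0.001], [-0.001, 0.0, -1.0]] [-0.48 -0.19  1.76 -0.    1.57 -0.25] 14.85
scene origin 228 247
58 [208. 289.]
101 [202. 219.]
114 [200. 198.]
192 [187.  62.]
side origin 339 172
58 [200. 275.]
101 [204. 216.]
114 [205. 198.]
192 [213.  84.]
```

View pics/z8.png

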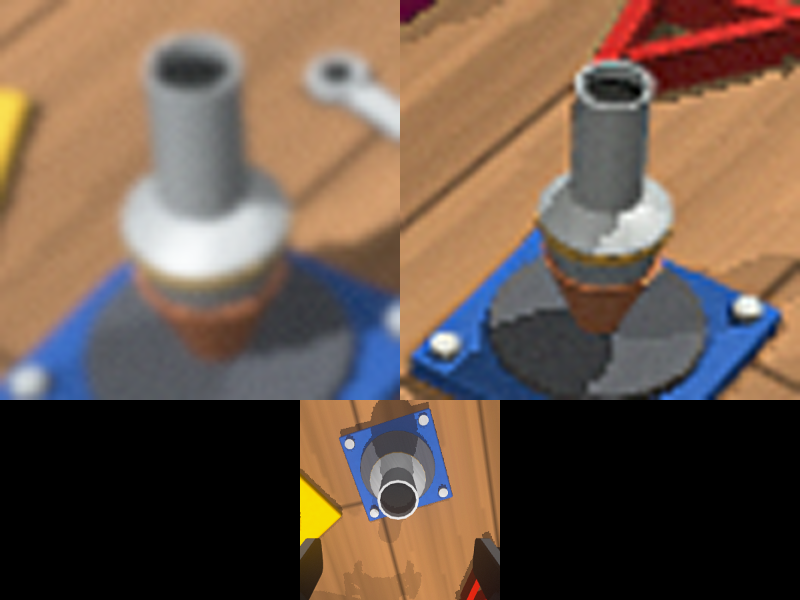

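The pipe end appears at (195,62) in the scene crop and (213,84) in the side crop. The fully-home prediction is (194,62), after allowing for the scene camera's offset, and (213,84). The cone is therefore upright and fully seated, so I'll hand in.

```bash
python3 -c "
from rig import robot
print(robot.hand_in())"
```

```text
the job is handed in; nothing more can be done
None
```

I lowered the steel end cone into the copper cup, released it and handed the job in at about 15 s; the last pictures show it upright, nose down and fully home, with the arm clear of it.

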